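Lock the lid onto a porcelain teapot

TASK

Take the lid with the bar-shaped grip from the sloping rack and put it on the teapot: let its two lugs down through the two notches in the pot's mouth until the lid sits flush on the rim, then turn it a quarter turn so that it is locked, with its bar in line with the spout and handle. It is porcelain, so do not force it; leave the pot standing about where it is and the round-knobbed lid and the other ware where they are.

Things in the scene. Friction and masses are not known exactly. Their poses are not given: they have to be found in the camera images.
- lid: White porcelain lid to fit (160 g): the one with an upright bar grip. Origin: centre of its flat underside; z up through the grip, x along the bar. Flange 74 mm in diameter, z 0 to 15 mm; shoulder disc 104 mm in diameter, z 15 to 20; low dome to z 27. A half turn makes no difference. It starts flat on the rack's sloping board, its edge near the batten, turned any way about the board's normal.
- lid_grip (a point): Middle of the bar grip, 41 mm above the lid's origin, axes as the lid's. The bar is 42 mm long (x) and 14 mm thick (y) with flat upright sides, and rises from the dome at lid z 27 mm to its top at lid z 52 mm.
- lid_lug (a point): Outer end of one of the lid's two lugs, 45 mm from the axis at lid +x; its twin is at -x, so both lie in line with the bar, hidden under the disc. Each sticks out from the foot of the flange and is 12 mm wide (y) and 6 mm high (lid z 0 to 6 mm).
- lid_seat (a point): On the lid's axis, at the underside of the shoulder disc, 15 mm above the lid's origin; axes as the lid's. It meets pot_mouth when the lid is home.
- pot: White porcelain teapot without its lid (780 g), standing loose on the table to the robot's left or right. Origin: centre of its foot; x towards the spout, handle at -x, z up. Belly 149 mm and rim 108 mm in diameter, rim 125 mm above the table; spout tip 133 mm and handle 121 mm from the axis, neither standing above the rim.
- pot_mouth (a point): Centre of the mouth at rim height, 125 mm above the pot's foot; axes as the pot's. A flat inner lip, 6 mm thick and flush with the rim, leaves a round opening 80 mm in diameter. Below it the neck is 97 mm wide inside: lugs that are through the notches turn freely under the lip, either way, with 3 mm of play in height. No stop, no spring.
- pot_notch (a point): Outer end of one of the two notches through the lip, at pot +y, 48 mm from the axis, at rim height; its twin is at -y. Both are 18 mm wide and lie square to the line of spout and handle.
- rack: Wooden rack fixed to the table, left or right of the robot's middle; its felted board, 300 mm wide, slopes 25 degrees and faces the robot. Origin: on the board's face, middle of its lower edge, 35 mm above the table. x up the slope (136 mm), y along the edge, z square to the board. Along the lower edge a batten 14 mm thick stands 22 mm above the face. Two lids lie side by side, centred 52 mm up and 69 mm either side.
- round_lid: The other lid on the rack, left or right of the first and also 104 mm in diameter, but with a round knob (29 mm wide, top 52 mm above its underside) and no lugs. Origin as for the lid. Leave it alone.
- sugar_bowl: Open white sugar bowl, 102 mm wide and 68 mm high, with ears to 71 mm from its axis along y; origin under its centre. Leave it alone.
- cup: White mug, 82 mm across the rim and 70 mm high, handle at its +y; origin under its centre. Leave it alone.
- saucers: Stack of white saucers, 140 mm across and about 40 mm high; origin under its centre. Leave it alone.

How it is judged:
By the outcome, as a careful person would: the job done as asked, in the order asked, and still so for the second after the job is handed in, with the robot touching nothing.
It also fails if it takes over 51 s, if anything falls off the work surface, if the arm or the gripper's body presses on something with over 40 N, if the wrist force passes 120 N, or if a joint passes its speed limit or range.

ROBOT

A 6-joint arm with a two-finger parallel gripper is mounted at the origin on the work surface. World frame = base frame: x ahead of the robot, y to its left, z up, the work surface at z = 0. Lengths are in m, angles in rad, forces in N, time in s.
With the tool pointing down it reaches from about 0.375 to 0.825 m from the base axis. Payload 5.5 kg.
Tool frame: the origin (TCP) lies midway between the tips of the shut fingers; the grasp point (between the pads) lies 19 mm behind it (grasp_offset is the distance from the TCP to the grasp point, in m); z points along the fingers, y is the line along which they close (so a half turn about z gives the same grasp; the last joint's range is limited). The gripper opens to 85 mm and grips with 20 to 120 N. Pads are 22 mm wide; open, the fingers measure 114 mm over their backs; the gripper's body (76 mm by 85 mm) begins 54 mm behind the grasp point. The pads swing forward as they close: fully open they stand 13 mm farther back than shut.
Start: joints at [-1.184, 0.314, -0.047, 1.21, 0, 1.571], TCP at [0.226, -0.556, 0.231] pointing down, gripper open.
Joint ranges: [-2.67, 2.67], [-0.69, 1.73], [-1.03, 1.25], [-2.08, 2.16], [-1.42, 1.45], [-3.14, 3.14]. Speed limits (rad/s): [2.39, 2.39, 3.01, 3.14, 3.14, 3.14].

INTERFACE

Orientations are given as a 3x3 rotation matrix whose columns are the frame's x, y, z axes.
In Python, from workcell import read_state, grab_frame, calibration, hand_in, grasp_offset gives the robot as it stands.
- The arm moves only by the tool apply_moves, never from a script. Its argument "commands" is a list of rows, each an object of numbers: "jaw": the closure, from -1 (fully open) to 1 (shut); "tx", "ty", "tz": the shift along the tool's x, y, z in mm; "yaw": the turn about the tool's z in units of 6 degrees (1.0 is 6 degrees). A call has 1 to 10 rows; each row shifts and turns the commanded pose from where the row before left it, along the tool's axes as they then stand; what a row does not reach is not made up. A row lasts 1/12 s, in which the tool goes at most 41.7 mm and 7.16 degrees, less where a joint would pass 70% of its speed; a pose out of reach is approached as far as the arm can. A call with a gripper value outside its range is refused whole. The fingers move at their own pace and stop on an object; the grip force is fixed at half the most. Time passes only in rows, so rows that do not move let the fingers close. It gives the time, the measured TCP pose, the force, the opening and the grip force at its end, in the units of the state.
- read_state(): the state, without advancing time (a new reading comes with each control period).
- grab_frame(name): name is "scene" or "top"; returns the picture (384x512x3 uint8, blue, green, red); there is no depth.
- calibration(name): a dict with "fx", "fy", "cx", "cy" (pixels), "rvec" (rotation vector, rad) and "tvec" (3), from world to camera coordinates, as OpenCV has them. Camera axes: x right, y down, z forward; pixel columns grow to the right and rows downward; lengths in m; the calibration is good to about 2 mm. A picture is of the moment at which its call begins. calibration takes no time and is no camera call.
- hand_in(): hands the job in; it is judged then, once.
The state is a dict: "t": time; "joints": joint angles; "joint_vel": joint speeds; "tau": joint torques, N m; "ee_pos": TCP position; "ee_rot": TCP orientation; "contact_force": force on the tool from outside, world axes, zero at the start; "moment": the same for the moment, N m; "width": finger opening in m; "grip_force": force on a finger pad.
Only numpy, scipy, OpenCV 4.12 (cv2) and the standard library are available. Lean on these libraries where they do the work, as an engineer would, in place of code of your own. Each camera call takes 0.05 s, during which the arm holds its last target. There are 200 camera calls.

## Working session

There is one attempt and no reset: what is moved stays moved. The work goes in short steps, Python scripts to look and compute and a tool call to move; the robot and the scene stay as the last step left them, time stands still between calls to the robot, and variables do not carry over. Pictures are saved under pics/ and viewed, at most 10 in all, crops included, and the job is handed in when it is done.

Besides the shell and the picture viewer there is one more tool, called by a JSON object that holds its "op" and its "data", one argument or row to a line. apply_moves: Moves the arm, as the interface text tells. Its arguments: {"type":"object","properties":{"commands":{"type":"array","items":{"type":"object","properties":{"jaw":{"type":"number"},"tx":{"type":"number"},"ty":{"type":"number"},"tz":{"type":"number"},"yaw":{"type":"number"}}}}},"required":["commands"]}

```bash
mkdir -p pics; ls; cat > h.py <<'E'
import numpy as np, cv2
from workcell import *
def cam(n):
    c=calibration(n);K=np.array([[c['fx'],0,c['cx']],[0,c['fy'],c['cy']],[0,0,1.]])
    R=cv2.Rodrigues(np.array(c['rvec'],float))[0];t=np.array(c['tvec'],float).reshape(3);return K,R,t
def proj(n,P):
    K,R,t=cam(n);p=(np.atleast_2d(P)@R.T+t)@K.T;return p[:,:2]/p[:,2:]
def ray(n,uv):
    K,R,t=cam(n);d=R.T@np.linalg.solve(K,[uv[0],uv[1],1.]);return -R.T@t,d
def at_z(n,uv,z):
    o,d=ray(n,uv);return o+d*(z-o[2])/d[2]
def tri(uvs,uvt):
    (o1,d1),(o2,d2)=ray('scene',uvs),ray('top',uvt)
    A=np.stack([d1,-d2],1);s=np.linalg.lstsq(A,o2-o1,rcond=None)[0]
    a,b=o1+s[0]*d1,o2+s[1]*d2;return (a+b)/2,np.linalg.norm(a-b)
E
python3 - <<'E'
from h import *
print(read_state()['t'],grasp_offset)
for n in('scene','top'):
    f=grab_frame(n);cv2.imwrite(f'pics/{n}0.png',cv2.resize(f,(800,600),interpolation=cv2.INTER_CUBIC));cv2.imwrite(f'raw_{n}0.png',f)
    K,R,t=cam(n);print(n,K[0,0],K[1,1],-R.T@t,R[2])
E
```

```text
pics
0.0 0.0187
scene 363.2603643158474 363.2603643158474 [ 0.77464032 -0.42201358  0.78003347] [-0.31441602  0.49491269 -0.81006419]
top 438.2821669096392 438.2821669096392 [0.31706038 0.01136796 1.35020301] [ 0.15249159  0.00416259 -0.988296  ]
```

View pics/scene0.png

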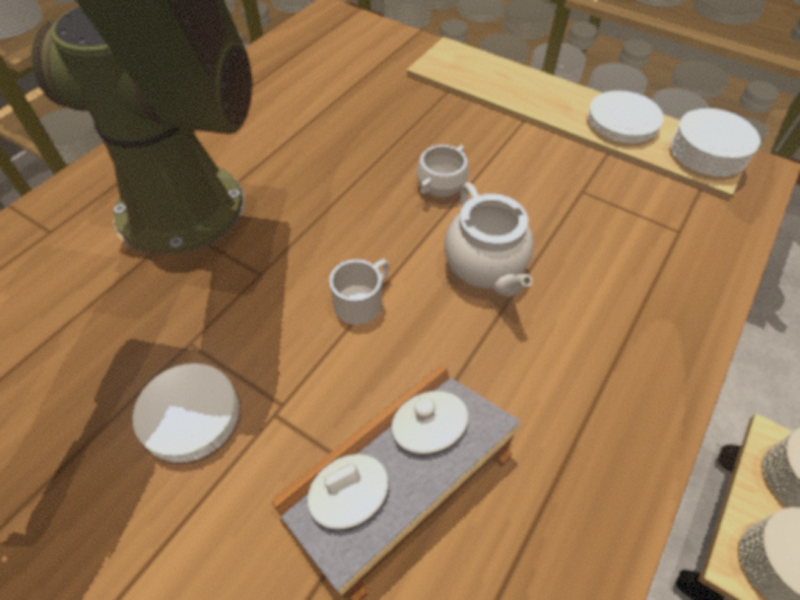

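View pics/top0.png

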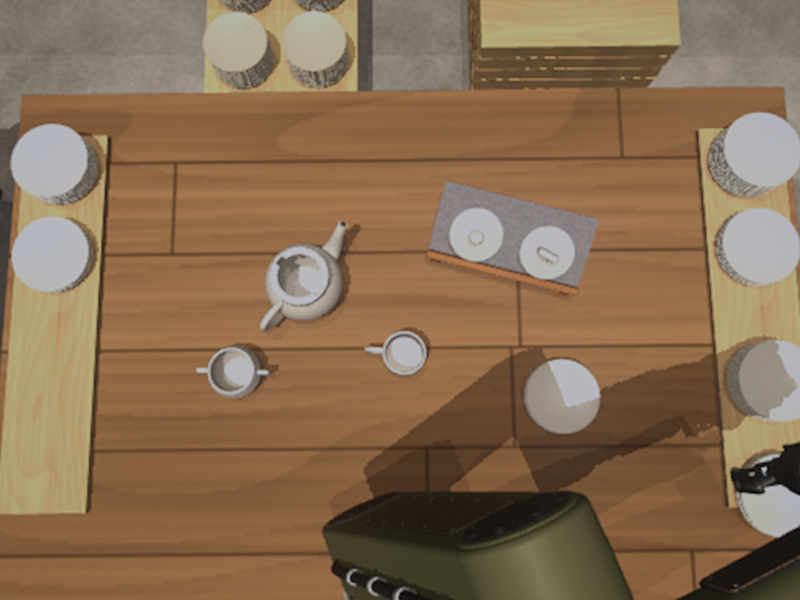

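The scene view shows the pot at (490,240), with the bar-grip lid on the rack at (345,488) and the round-knob lid at (430,420). In the top view the pot is at (303,282), the bar lid at (548,254), the spout towards (343,225), and the notches look like they are across that line. I'll zoom in on both.

```bash
python3 - <<'E'
import cv2,numpy as np
t=cv2.imread('raw_top0.png');s=cv2.imread('raw_scene0.png')
def crop(im,x,y,w,h,k=5):
    c=cv2.resize(im[y:y+h,x:x+w],None,fx=k,fy=k,interpolation=cv2.INTER_CUBIC)
    for i in range(0,w,10): cv2.putText(c,str(x+i),(i*k,8),0,.3,(0,0,255),1);cv2.line(c,(i*k,8),(i*k,12),(0,0,255),1)
    for i in range(10,h,10): cv2.putText(c,str(y+i),(0,i*k+3),0,.3,(0,0,255),1)
    return c
a=np.hstack([crop(t,155,130,80,90,5),crop(s,275,110,80,90,5)])
b=np.vstack([crop(t,268,112,120,80,5)[:300,:],])
c=crop(s,170,230,170,150,4)
cv2.imwrite('pics/pot.png',a);cv2.imwrite('pics/rack_t.png',crop(t,268,110,120,85,6));cv2.imwrite('pics/rack_s.png',c)
E
```

```text
(no output)
```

View pics/pot.png

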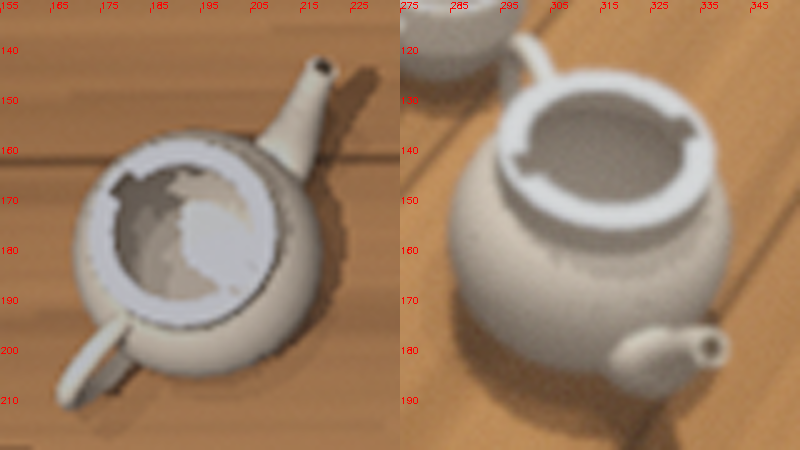

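View pics/rack_t.png

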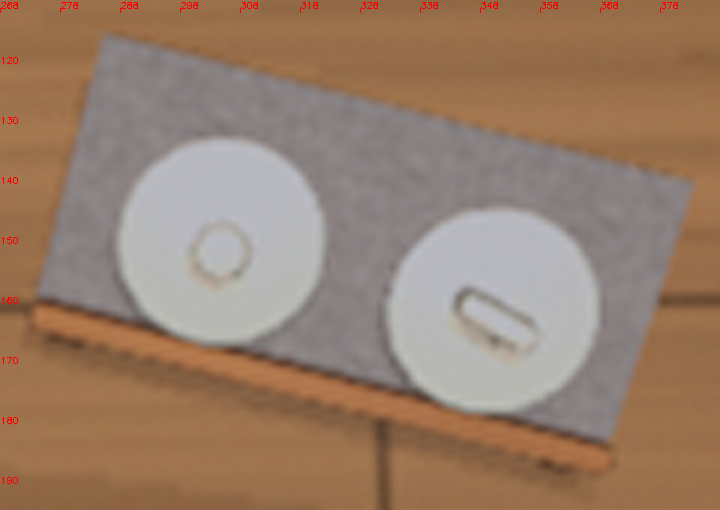

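View pics/rack_s.png

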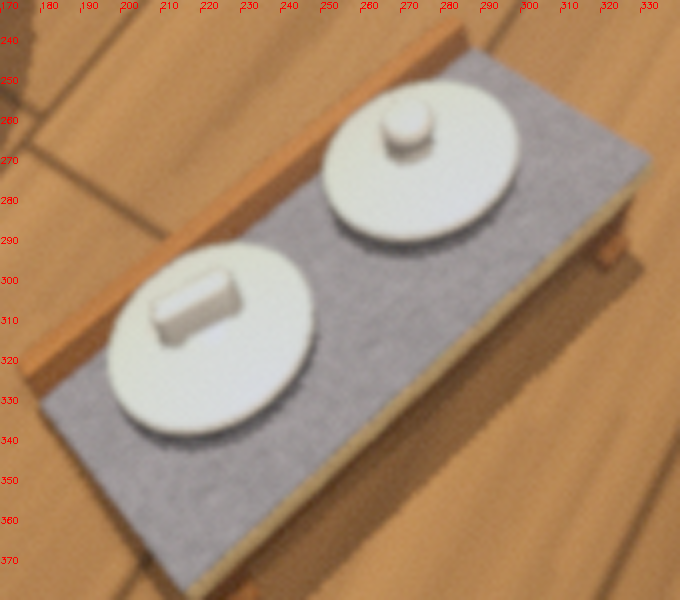

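The crops give the features (raw px). In the top view the notch ends are near (179,167) and (202,188), and the spout tip is (219.4,143.4). The bar's top middle is (351,162) in the top view and (218,302) in the scene view, and the rack's upper corners are (285.3,116) and (383.3,140.5). Next I'll fit poses to these.

```bash
python3 - <<'E'
from h import *
from scipy.optimize import least_squares
t=lambda x,y:(268+x/6-.4,110+y/6-.4); s=lambda x,y:(170+x/4-.4,230+y/4-.4)
pt=lambda x,y:(155+x/5-.4,130+y/5-.4); ps=lambda x,y:(275+(x-400)/5-.4,110+y/5-.4)
# rack
a=np.radians(25)
def Rrack(y):
    return np.array([[np.cos(y),-np.sin(y),0],[np.sin(y),np.cos(y),0],[0,0,1]])@np.array([[np.cos(a),0,-np.sin(a)],[0,1,0],[np.sin(a),0,np.cos(a)]])
obs=[('top',[136,150,0],t(104,36)),('top',[136,-150,0],t(692,183)),('scene',[136,150,0],s(650,158)),('scene',[136,-150,0],s(187,592)),('scene',[0,-150,0],s(42,403)),('scene',[0,150,0],s(473,48)),
('top',[-14,150,22],t(33,318)),('top',[-14,-150,22],t(605,462))]
W=lambda p,P:Rrack(p[2])@np.array(P)/1000+[p[0],p[1],.035]
f=lambda p:np.concatenate([proj(n,W(p,P))[0]-uv for n,P,uv in obs])
r=least_squares(f,[.6,-.1,0],loss='soft_l1');print('rack',r.x,np.round(f(r.x).reshape(-1,2),1).tolist())
R=Rrack(r.x[2])
# bar top
P,e=tri(s(192,290),t(499,314));print('bartop tri',P,e,'rackframe',R.T@(P-[r.x[0],r.x[1],.035])*1000)
print('expect',W(r.x,[52,-69,52]))
# lid contours: white segmentation
for n in('top','scene'):
    im=cv2.imread(f'raw_{n}0.png');uv=proj(n,W(r.x,[52,-69,20]))[0]
    hsv=cv2.cvtColor(im,cv2.COLOR_BGR2HSV);m=((hsv[...,2]>165)&(hsv[...,1]<45)).astype(np.uint8)
    cs,_=cv2.findContours(m,cv2.RETR_EXTERNAL,cv2.CHAIN_APPROX_NONE)
    c=[c for c in cs if cv2.pointPolygonTest(c,(float(uv[0]),float(uv[1])),False)>0]
    th=np.linspace(0,6.28,60)
    M=np.array([W(r.x,[52+52*np.cos(q),-69+52*np.sin(q),18]) for q in th])
    print(n,'pred c',uv,'pred ell',cv2.fitEllipse(proj(n,M).astype(np.float32)),'seg',[cv2.fitEllipse(k) for k in c])
# pot
hp=lambda p,P:np.array([p[0]+np.cos(p[2])*P[0]-np.sin(p[2])*P[1],p[1]+np.sin(p[2])*P[0]+np.cos(p[2])*P[1],P[2]])
S,e=tri(ps(711,347),pt(322,67));print('spout',S,e)
ob=[('top',[0,.048,.125],pt(117,188)),('top',[0,-.048,.125],pt(244,290)),('scene',[0,.048,.125],ps(697,130)),('scene',[0,-.048,.125],ps(513,164)),('top',[.133,0,S[2]],pt(322,67)),('scene',[.133,0,S[2]],ps(711,347)),('top',[0,0,.125],pt(182,233)),('scene',[0,0,.125],ps(606,150))]
f2=lambda p:np.concatenate([proj(n,hp(p,P))[0]-uv for n,P,uv in ob])
best=min((least_squares(f2,[.5,.2,y],loss='soft_l1') for y in(-2,-1,0,1,2,3)),key=lambda r:r.cost)
print('pot',best.x,np.degrees(best.x[2]),np.round(f2(best.x).reshape(-1,2),1).tolist())
# bar direction from top: rays at plane of lid z=52
o=W(r.x,[0,0,52]);nrm=R[:,2]
def pl(n,uv):
    C,d=ray(n,uv);return R.T@(C+d*((o-C)@nrm)/(d@nrm)-[r.x[0],r.x[1],.035])*1000
for n,A,B in(('top',t(462,299),t(536,335)),('scene',s(153,306),s(227,274))):
    A,B=pl(n,A),pl(n,B);print(n,A,B,np.linalg.norm(A-B),np.degrees(np.arctan2(*(A-B)[1::-1])), 'lid x dir world',R@(A-B))
E
```

```text
rack [ 0.58730827 -0.19175202 -0.26671163] [[-0.4, -0.7], [0.2, -0.5], [1.1, -0.3], [-0.5, 0.4], [-0.3, 0.4], [0.3, -0.2], [-1.2, 1.5], [0.3, 2.3]]
bartop tri [ 0.59607057 -0.26680616  0.1103119 ] 0.000343025727815312 rackframe [ 57.4167064  -70.09103568  56.32363806]
expect [ 0.59338513 -0.26494141  0.10410415]
top pred c [348.68982306 161.1920131 ] pred ell ((348.7130126953125, 160.87869262695312), (34.09446716308594, 35.83383560180664), 67.90299987792969) seg [((349.8548889160156, 161.05262756347656), (32.28657913208008, 34.077880859375), 69.46293640136719)]
scene pred c [222.86269274 311.89673219] pred ell ((223.37030029296875, 313.8662109375), (41.52692413330078, 55.71536636352539), 54.50152587890625) seg [((222.4342041015625, 313.9025573730469), (41.120994567871094, 55.801727294921875), 53.9608039855957)]
spout [0.65521002 0.11412988 0.1161116 ] 0.00047847558919084316Traceback (most recent call last):
  File "<stdin>", line 32, in <module>
  File "<stdin>", line 32, in <genexpr>
    return func(*args, **kwargs)
    result = trf(vector_fun.fun, vector_fun.jac, x0, f0, J0, lb, ub
[... 995 characters left out ...]
[f_eval - f0 for f_eval in f_evals]
                                    ^^^^^^^
    f = np.atleast_1d(self.fun(x, *self.args, **self.kwargs))
                      ~~~~~~~~^^^^^^^^^^^^^^^^^^^^^^^^^^^^^^
    return np.atleast_1d(self.fun(x))
                         ~~~~~~~~^^^
    return self.f(x, *self.args, **self.kwargs)
           ~~~~~~^^^^^^^^^^^^^^^^^^^^^^^^^^^^^^
  File "<stdin>", line 31, in <lambda>
  File "h.py", line 7, in proj
    K,R,t=cam(n);p=(np.atleast_2d(P)@R.T+t)@K.T;return p[:,:2]/p[:,2:]
          ~~~^^^
  File "h.py", line 4, in cam
    c=calibration(n);K=np.array([[c['fx'],0,c['cx']],[0,c['fy'],c['cy']],[0,0,1.]])
ValueError: time passes only in moves, steps and waits
```

```bash
sed -i 's/^def cam(n):/from functools import lru_cache\n@lru_cache(None)\ndef cam(n):/' h.py
python3 - <<'E'
from h import *
from scipy.optimize import least_squares
t=lambda x,y:(268+x/6-.4,110+y/6-.4); s=lambda x,y:(170+x/4-.4,230+y/4-.4)
pt=lambda x,y:(155+x/5-.4,130+y/5-.4); ps=lambda x,y:(275+(x-400)/5-.4,110+y/5-.4)
a=np.radians(25);y=-.2667
R=np.array([[np.cos(y),-np.sin(y),0],[np.sin(y),np.cos(y),0],[0,0,1]])@np.array([[np.cos(a),0,-np.sin(a)],[0,1,0],[np.sin(a),0,np.cos(a)]])
O=np.array([.5873,-.19175,.035])
W=lambda P:R@np.array(P)/1000+O
hp=lambda p,P:np.array([p[0]+np.cos(p[2])*P[0]-np.sin(p[2])*P[1],p[1]+np.sin(p[2])*P[0]+np.cos(p[2])*P[1],P[2]])
ob=[('top',[0,.048,.125],pt(117,188)),('top',[0,-.048,.125],pt(244,290)),('scene',[0,.048,.125],ps(697,130)),('scene',[0,-.048,.125],ps(513,164)),('top',[.133,0,.116],pt(322,67)),('scene',[.133,0,.116],ps(711,347)),('top',[0,0,.125],pt(182,233)),('scene',[0,0,.125],ps(606,150))]
f2=lambda p:np.concatenate([proj(n,hp(p,P))[0]-uv for n,P,uv in ob])
best=min((least_squares(f2,[.5,.2,y],loss='soft_l1') for y in(-2,-1,0,1,2,3)),key=lambda r:r.cost)
print('pot',best.x,np.degrees(best.x[2]),np.round(f2(best.x).reshape(-1,2),1).tolist())
o=W([0,0,52]);nrm=R[:,2]
def pl(n,uv):
    C,d=ray(n,uv);return R.T@(C+d*((o-C)@nrm)/(d@nrm)-O)*1000
for n,A,B in(('top',t(462,299),t(536,335)),('scene',s(153,306),s(227,274))):
    A,B=pl(n,A),pl(n,B);print(n,A,B,np.linalg.norm(A-B),np.degrees(np.arctan2(*(A-B)[1::-1])), 'lid x dir world',R@(A-B))
# lid by segmented ellipses
for nm,yy in(('bar',-69),('round',69)):
    q=np.linspace(0,6.28,60);E={}
    for n in('top','scene'):
        im=cv2.imread(f'raw_{n}0.png');uv=proj(n,W([52,yy,20]))[0]
        h=cv2.cvtColor(im,cv2.COLOR_BGR2HSV);m=((h[...,2]>165)&(h[...,1]<45)).astype(np.uint8)
        cs,_=cv2.findContours(m,cv2.RETR_EXTERNAL,cv2.CHAIN_APPROX_NONE)
        c=[c for c in cs if cv2.pointPolygonTest(c,(float(uv[0]),float(uv[1])),False)>0]
        if c: E[n]=np.array(cv2.fitEllipse(c[0])[0])
    def g(p): return np.concatenate([cv2.fitEllipse(proj(n,np.array([W([p[0]+52*np.cos(k),p[1]+52*np.sin(k),18]) for k in q])).astype(np.float32))[0]-E[n] for n in E])
    r=least_squares(g,[52,yy],diff_step=1e-2);print(nm,r.x,g(r.x))
# rim outer
for n in('top','scene'):
    im=cv2.imread(f'raw_{n}0.png')
st=read_state();print(st['ee_pos'],st['ee_rot'])
E
```

```text
pot [ 0.55538152  0.19432411 -0.68960089] -39.51122031858654 [[-0.4, -1.1], [-0.0, -0.7], [-1.2, -1.6], [-0.1, -0.3], [1.5, -1.0], [0.1, 1.8], [-0.6, 0.2], [-0.7, -1.6]]
top [ 59.41922563 -51.49573405  52.        ] [ 51.29547605 -90.55308791  52.        ] 39.89326004928251 78.25026956862273 lid x dir world [17.39586638 35.73610023  3.43324492]
scene [ 45.46528802 -87.21871377  52.        ] [ 59.64105205 -52.76323382  52.        ] 37.257648666325096 -112.36337466079875 lid x dir world [-21.4741154  -29.85135556  -5.99093675]
bar [ 51.35009495 -70.93630031] [-0.57089233  0.19734192 -0.03845215  0.44540405]
round [51.97797535 67.97634548] [-0.46923828 -0.01312256 -0.1373291   0.35220337]
[ 0.22611758 -0.55519269  0.23053282] [[ 9.26127706e-01  3.77209633e-01 -6.04421672e-04]
 [ 3.77210116e-01 -9.26126632e-01  1.41087199e-03]
 [-2.75765006e-05 -1.53464161e-03 -9.99998822e-01]]
```

The pot axis is at about (0.555, 0.194) with yaw −39.5°. The bar lid is at rack (51.5, −70), with its bar heading about 60°. I'll go above the lid now.

{"op": "apply_moves", "data": {
  "commands": [
    {"jaw": 0.1, "yaw": -0.9},
    {"jaw": 0.1, "yaw": -0.9},
    {"jaw": 0.1, "yaw": -0.9},
    {"jaw": 0.1, "yaw": -0.9},
    {"jaw": 0.1, "yaw": -0.9},
    {"jaw": 0.1, "yaw": -0.9},
    {"jaw": 0.1, "yaw": -0.9}
  ]
}}

```text
invalid input at $.commands[0]: expected keys jaw, tx, ty, tz, yaw
```

{"op": "apply_moves", "data": {
  "commands": [
    {"jaw": 0.1, "tx": 31, "ty": 12.6},
    {"jaw": 0.1, "tx": 31, "ty": 12.6},
    {"jaw": 0.1, "tx": 31, "ty": 12.6},
    {"jaw": 0.1, "tx": 31, "ty": 12.6},
    {"jaw": 0.1, "tx": 31, "ty": 12.6},
    {"jaw": 0.1, "tx": 31, "ty": 12.6},
    {"jaw": 0.1, "tx": 31, "ty": 12.6},
    {"jaw": 0.1, "tx": 31, "ty": 12.6},
    {"jaw": 0.1, "tx": 31, "ty": 12.6},
    {"jaw": 0.1, "tx": 31, "ty": 12.6}
  ]
}}

```text
invalid input at $.commands[0]: expected keys jaw, tx, ty, tz, yaw
```

{"op": "apply_moves", "data": {
  "commands": [
    {"jaw": 0.1, "tx": 31, "ty": 12.6},
    {"jaw": 0.1, "tx": 31, "ty": 12.6},
    {"jaw": 0.1, "tx": 31, "ty": 12.6},
    {"jaw": 0.1, "tx": 31, "ty": 12.6},
    {"jaw": 0.1},
    {"jaw": 0.1},
    {"jaw": 0.1}
  ]
}}

```text
invalid input at $.commands[0]: expected keys jaw, tx, ty, tz, yaw
```

```bash
cat >> h.py <<'E'
def goto(x,y,z,head=None):
    s=read_state();p=np.array(s['ee_pos']);R=np.array(s['ee_rot']);hd=np.degrees(np.arctan2(R[1,0],R[0,0]))
    yw=0 if head is None else ((hd-head+180)%360-180)
    h=np.radians(hd if head is None else head);X=np.array([np.cos(h),np.sin(h),0]);Y=np.array([np.sin(h),-np.cos(h),0]);d=(np.array([x,y,z])-p)*1000
    print('t',s['t'],'p',p.round(4),'head',round(hd,2),'w',s['width'],'F',np.round(s['contact_force'],1),'grip',s['grip_force'])
    print('yaw units first',round(yw/6,3),'then tx ty tz',(X@d).round(1),(Y@d).round(1),(-d[2]).round(1))
E
python3 -c "
from h import *
goto(.596,-.2667,.092,60)
f=grab_frame('top');s=grab_frame('scene')
c=np.hstack([cv2.resize(f[100:200,280:380],(400,400)),cv2.resize(s[240:340,160:260],(400,400))]);cv2.imwrite('pics/appr.png',c)"
```

```text
t 0.1 p [ 0.2261 -0.5552  0.2305] head 22.16 w 0.08522865282495656 F [ 0.7  0.3 -0.5] grip 0.0
yaw units first -6.307 then tx ty tz 434.8 176.1 138.5
```

All keys are needed in each row.

{"op": "apply_moves", "data": {
  "commands": [
    {"jaw": 0.1, "tx": 0, "ty": 0, "tz": 0, "yaw": -1.05},
    {"jaw": 0.1, "tx": 0, "ty": 0, "tz": 0, "yaw": -1.05},
    {"jaw": 0.1, "tx": 0, "ty": 0, "tz": 0, "yaw": -1.05},
    {"jaw": 0.1, "tx": 0, "ty": 0, "tz": 0, "yaw": -1.05},
    {"jaw": 0.1, "tx": 0, "ty": 0, "tz": 0, "yaw": -1.05},
    {"jaw": 0.1, "tx": 0, "ty": 0, "tz": 0, "yaw": -1.05}
  ]
}}

```text
t: 0.7
ee_pos: [0.2263, -0.5555, 0.231]
ee_rot: [[0.496, 0.868, -0.0], [0.868, -0.496, 0.0], [0.0, -0.0, -1.0]]
contact_force: [0.3, -0.5, -0.9]
width: 0.0386
grip_force: 0.0
```

{"op": "apply_moves", "data": {
  "commands": [
    {"jaw": 0.1, "tx": 31, "ty": 12.6, "tz": 0, "yaw": 0},
    {"jaw": 0.1, "tx": 31, "ty": 12.6, "tz": 0, "yaw": 0},
    {"jaw": 0.1, "tx": 31, "ty": 12.6, "tz": 0, "yaw": 0},
    {"jaw": 0.1, "tx": 31, "ty": 12.6, "tz": 0, "yaw": 0},
    {"jaw": 0.1, "tx": 31, "ty": 12.6, "tz": 0, "yaw": 0},
    {"jaw": 0.1, "tx": 31, "ty": 12.6, "tz": 0, "yaw": 0},
    {"jaw": 0.1, "tx": 31, "ty": 12.6, "tz": 0, "yaw": 0},
    {"jaw": 0.1, "tx": 31, "ty": 12.6, "tz": 0, "yaw": 0},
    {"jaw": 0.1, "tx": 31, "ty": 12.6, "tz": 0, "yaw": 0},
    {"jaw": 0.1, "tx": 31, "ty": 12.6, "tz": 0, "yaw": 0}
  ]
}}

```text
t: 1.53
ee_pos: [0.4916, -0.3491, 0.2312]
ee_rot: [[0.501, 0.866, -0.0], [0.866, -0.501, 0.0], [-0.0, -0.0, -1.0]]
contact_force: [0.6, -0.4, 0.5]
width: 0.0384
grip_force: 0.0
```

{"op": "apply_moves", "data": {
  "commands": [
    {"jaw": 0.1, "tx": 31, "ty": 12.6, "tz": 0, "yaw": 0},
    {"jaw": 0.1, "tx": 31, "ty": 12.6, "tz": 0, "yaw": 0},
    {"jaw": 0.1, "tx": 31, "ty": 12.6, "tz": 0, "yaw": 0},
    {"jaw": 0.1, "tx": 31, "ty": 12.6, "tz": 0, "yaw": 0},
    {"jaw": 0.1, "tx": 0, "ty": 0, "tz": 30, "yaw": 0},
    {"jaw": 0.1, "tx": 0, "ty": 0, "tz": 30, "yaw": 0},
    {"jaw": 0.1, "tx": 0, "ty": 0, "tz": 25, "yaw": 0},
    {"jaw": 0.1, "tx": 0, "ty": 0, "tz": 0, "yaw": 0},
    {"jaw": 0.1, "tx": 0, "ty": 0, "tz": 0, "yaw": 0}
  ]
}}

```text
t: 2.28
ee_pos: [0.595, -0.2676, 0.145]
ee_rot: [[0.5, 0.866, -0.003], [0.866, -0.5, 0.002], [-0.0, -0.004, -1.0]]
contact_force: [-0.4, -0.0, -0.6]
width: 0.0389
grip_force: 0.0
```

```bash

python3 -c "
from h import *
goto(.596,-.2667,.092,60)
f=grab_frame('top');s=grab_frame('scene')
c=np.hstack([cv2.resize(f[110:210,290:390],(400,400)),cv2.resize(s[230:350,150:270],(400,400))]);cv2.imwrite('pics/appr2.png',c)"
```

```text
t 2.2833 p [ 0.595  -0.2676  0.145 ] head 59.97 w 0.038917705900547425 F [-0.4 -0.  -0.6] grip 0.0
yaw units first -0.005 then tx ty tz 1.3 0.4 53.0
```

View pics/appr2.png

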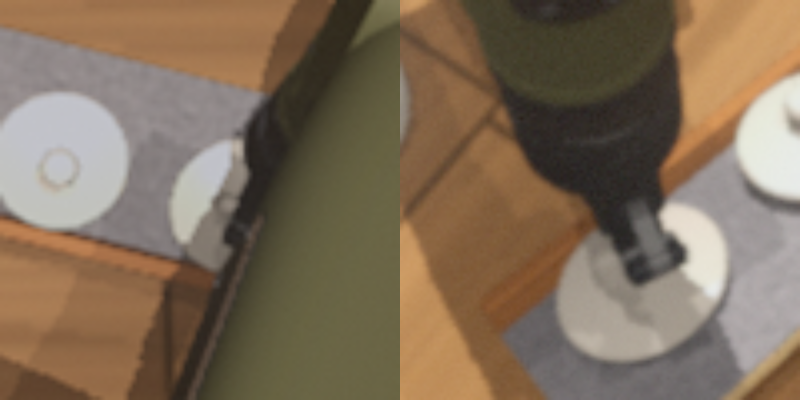

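The gripper hides the bar in both views but sits over the lid as computed. In the scene half of the picture the fingers are at about (655,255), over the lid's middle. I'll descend in small steps and watch the force.

{"op": "apply_moves", "data": {
  "commands": [
    {"jaw": 0.1, "tx": 1.3, "ty": 0.4, "tz": 15, "yaw": 0},
    {"jaw": 0.1, "tx": 0, "ty": 0, "tz": 15, "yaw": 0},
    {"jaw": 0.1, "tx": 0, "ty": 0, "tz": 10, "yaw": 0},
    {"jaw": 0.1, "tx": 0, "ty": 0, "tz": 5, "yaw": 0},
    {"jaw": 0.1, "tx": 0, "ty": 0, "tz": 0, "yaw": 0}
  ]
}}

```text
t: 2.8
ee_pos: [0.5971, -0.2674, 0.1012]
ee_rot: [[0.501, 0.866, -0.0], [0.866, -0.501, 0.0], [-0.0, -0.0, -1.0]]
contact_force: [-0.3, -0.0, -0.7]
width: 0.0383
grip_force: 0.0
```

{"op": "apply_moves", "data": {
  "commands": [
    {"jaw": 0.1, "tx": 0, "ty": 0, "tz": 3, "yaw": 0},
    {"jaw": 0.1, "tx": 0, "ty": 0, "tz": 3, "yaw": 0},
    {"jaw": 0.1, "tx": 0, "ty": 0, "tz": 2, "yaw": 0},
    {"jaw": 0.1, "tx": 0, "ty": 0, "tz": 0, "yaw": 0}
  ]
}}

```text
t: 3.13
ee_pos: [0.5973, -0.2673, 0.0932]
ee_rot: [[0.501, 0.866, -0.0], [0.866, -0.501, 0.0], [0.0, -0.0, -1.0]]
contact_force: [-0.0, 0.2, -0.6]
width: 0.0383
grip_force: 0.0
```

{"op": "apply_moves", "data": {
  "commands": [
    {"jaw": 0.36, "tx": 0, "ty": 0, "tz": 0, "yaw": 0},
    {"jaw": 0.36, "tx": 0, "ty": 0, "tz": 1, "yaw": 0},
    {"jaw": 0.36, "tx": 0, "ty": 0, "tz": 2, "yaw": 0},
    {"jaw": 0.36, "tx": 0, "ty": 0, "tz": 1, "yaw": 0},
    {"jaw": 0.36, "tx": 0, "ty": 0, "tz": 0, "yaw": 0}
  ]
}}

```text
t: 3.55
ee_pos: [0.5971, -0.2672, 0.0889]
ee_rot: [[0.501, 0.866, -0.0], [0.866, -0.501, 0.0], [-0.0, -0.0, -1.0]]
contact_force: [0.4, -0.3, 0.6]
width: 0.0277
grip_force: 0.0
```

Next I'll close gradually while rising, so the lid can turn level as it leaves the board.

{"op": "apply_moves", "data": {
  "commands": [
    {"jaw": 0.48, "tx": 0, "ty": 0, "tz": 0, "yaw": 0},
    {"jaw": 0.55, "tx": 0, "ty": 0, "tz": -0.5, "yaw": 0},
    {"jaw": 0.6, "tx": 0, "ty": 0, "tz": -1.5, "yaw": 0},
    {"jaw": 0.66, "tx": 0, "ty": 0, "tz": -2, "yaw": 0}
  ]
}}

```text
t: 3.88
ee_pos: [0.5982, -0.2682, 0.0948]
ee_rot: [[0.501, 0.866, 0.002], [0.866, -0.501, -0.002], [-0.001, 0.003, -1.0]]
contact_force: [-0.4, -2.0, 7.1]
width: 0.0155
grip_force: 50.3
```

{"op": "apply_moves", "data": {
  "commands": [
    {"jaw": 0.75, "tx": 0, "ty": 0, "tz": -2, "yaw": 0},
    {"jaw": 0.9, "tx": 0, "ty": 0, "tz": -2, "yaw": 0},
    {"jaw": 1, "tx": 0, "ty": 0, "tz": -3, "yaw": 0},
    {"jaw": 1, "tx": 0, "ty": 0, "tz": -3, "yaw": 0},
    {"jaw": 1, "tx": 0, "ty": 0, "tz": -3, "yaw": 0},
    {"jaw": 1, "tx": 0, "ty": 0, "tz": 0, "yaw": 0}
  ]
}}

```text
t: 4.38
ee_pos: [0.5971, -0.2671, 0.1064]
ee_rot: [[0.5, 0.866, -0.0], [0.866, -0.5, 0.0], [0.0, -0.0, -1.0]]
contact_force: [-0.4, -0.9, -0.9]
width: 0.0124
grip_force: 57.2
```

{"op": "apply_moves", "data": {
  "commands": [
    {"jaw": 1, "tx": 0, "ty": 0, "tz": -15, "yaw": 0},
    {"jaw": 1, "tx": 0, "ty": 0, "tz": -25, "yaw": 0},
    {"jaw": 1, "tx": 0, "ty": 0, "tz": -25, "yaw": 0},
    {"jaw": 1, "tx": 0, "ty": 0, "tz": -15, "yaw": 0},
    {"jaw": 1, "tx": 0, "ty": 0, "tz": 0, "yaw": 0},
    {"jaw": 1, "tx": 0, "ty": 0, "tz": 0, "yaw": 0}
  ]
}}

```text
t: 4.88
ee_pos: [0.5976, -0.2674, 0.1863]
ee_rot: [[0.501, 0.866, 0.001], [0.866, -0.501, -0.0], [0.0, 0.001, -1.0]]
contact_force: [0.8, 0.1, -1.8]
width: 0.0124
grip_force: 57.2
```

```bash

python3 -c "
from h import *
goto(.58,.04,.186,60)
s=grab_frame('scene')
cv2.imwrite('pics/lift.png',cv2.resize(s[170:350,130:330],(600,540),interpolation=cv2.INTER_CUBIC))"
```

```text
t 4.8833 p [ 0.5976 -0.2674  0.1863] head 59.97 w 0.012350198688135769 F [ 0.8  0.1 -1.8] grip 57.23293622606434
yaw units first -0.006 then tx ty tz 257.4 -168.9 0.3
```

View pics/lift.png

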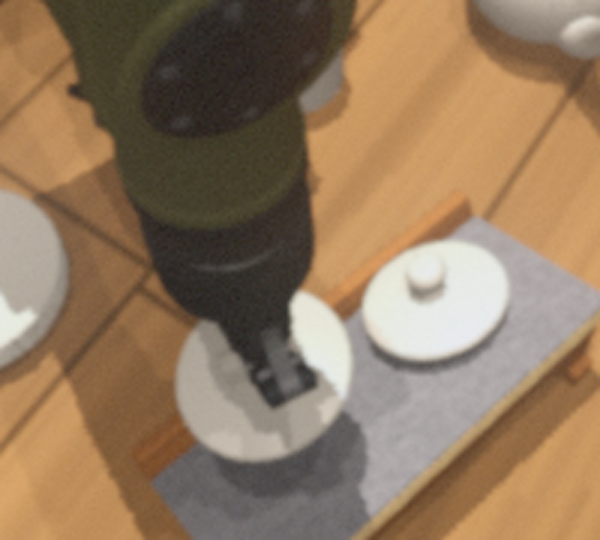

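The lid is held at about (265,375) in the crop, roughly level, and the round lid hasn't moved. I'll set the lid down on free table to level it fully, then regrasp.

{"op": "apply_moves", "data": {
  "commands": [
    {"jaw": 1, "tx": 14.4, "ty": -9.9, "tz": 0, "yaw": 0},
    {"jaw": 1, "tx": 27, "ty": -18, "tz": 0, "yaw": 0},
    {"jaw": 1, "tx": 30, "ty": -19, "tz": 0, "yaw": 0},
    {"jaw": 1, "tx": 30, "ty": -19, "tz": 0, "yaw": 0},
    {"jaw": 1, "tx": 30, "ty": -20, "tz": 0, "yaw": 0},
    {"jaw": 1, "tx": 30, "ty": -20, "tz": 0, "yaw": 0},
    {"jaw": 1, "tx": 30, "ty": -20, "tz": 0, "yaw": 0},
    {"jaw": 1, "tx": 27, "ty": -18, "tz": 0, "yaw": 0},
    {"jaw": 1, "tx": 25, "ty": -16, "tz": 0, "yaw": 0},
    {"jaw": 1, "tx": 14, "ty": -9, "tz": 0, "yaw": 0}
  ]
}}

```text
t: 5.77
ee_pos: [0.5778, 0.0438, 0.1843]
ee_rot: [[0.498, 0.867, -0.003], [0.867, -0.498, 0.001], [-0.001, -0.004, -1.0]]
contact_force: [0.4, 0.5, -2.0]
width: 0.0126
grip_force: 57.2
```

{"op": "apply_moves", "data": {
  "commands": [
    {"jaw": 1, "tx": 0, "ty": 0, "tz": 0, "yaw": 0},
    {"jaw": 1, "tx": 0, "ty": 0, "tz": 25, "yaw": 0},
    {"jaw": 1, "tx": 0, "ty": 0, "tz": 35, "yaw": 0},
    {"jaw": 1, "tx": 0, "ty": 0, "tz": 35, "yaw": 0},
    {"jaw": 1, "tx": 0, "ty": 0, "tz": 25, "yaw": 0},
    {"jaw": 1, "tx": 0, "ty": 0, "tz": 15, "yaw": 0},
    {"jaw": 1, "tx": 0, "ty": 0, "tz": 5, "yaw": 0},
    {"jaw": 1, "tx": 0, "ty": 0, "tz": 0, "yaw": 0}
  ]
}}

```text
t: 6.43
ee_pos: [0.5781, 0.0396, 0.0445]
ee_rot: [[0.501, 0.866, -0.004], [0.866, -0.501, -0.001], [-0.002, -0.003, -1.0]]
contact_force: [0.3, -0.6, -1.2]
width: 0.0123
grip_force: 58.1
```

{"op": "apply_moves", "data": {
  "commands": [
    {"jaw": 1, "tx": 0, "ty": 0, "tz": 1, "yaw": 0},
    {"jaw": 1, "tx": 0, "ty": 0, "tz": 1, "yaw": 0},
    {"jaw": 1, "tx": 0, "ty": 0, "tz": 0, "yaw": 0}
  ]
}}

```text
t: 6.68
ee_pos: [0.5805, 0.04, 0.0451]
ee_rot: [[0.501, 0.866, 0.001], [0.866, -0.501, 0.0], [0.001, 0.001, -1.0]]
contact_force: [0.2, -1.0, -1.2]
width: 0.0122
grip_force: 58.1
```

{"op": "apply_moves", "data": {
  "commands": [
    {"jaw": 1, "tx": 0, "ty": 0, "tz": 1, "yaw": 0},
    {"jaw": 1, "tx": 0, "ty": 0, "tz": 1, "yaw": 0},
    {"jaw": 1, "tx": 0, "ty": 0, "tz": 0, "yaw": 0}
  ]
}}

```text
t: 6.93
ee_pos: [0.5808, 0.0403, 0.0432]
ee_rot: [[0.501, 0.866, 0.002], [0.866, -0.501, 0.001], [0.001, 0.001, -1.0]]
contact_force: [0.3, 0.9, 3.4]
width: 0.0122
grip_force: 58.8
```

{"op": "apply_moves", "data": {
  "commands": [
    {"jaw": 1, "tx": 0, "ty": 0, "tz": 1, "yaw": 0},
    {"jaw": 1, "tx": 0, "ty": 0, "tz": 1, "yaw": 0},
    {"jaw": 1, "tx": 0, "ty": 0, "tz": 0, "yaw": 0}
  ]
}}

```text
t: 7.18
ee_pos: [0.5821, 0.0406, 0.0422]
ee_rot: [[0.5, 0.866, 0.004], [0.866, -0.5, 0.001], [0.003, 0.003, -1.0]]
contact_force: [0.6, 2.4, 10.1]
width: 0.0124
grip_force: 59.6
```

{"op": "apply_moves", "data": {
  "commands": [
    {"jaw": 0.6, "tx": 0, "ty": 0, "tz": 0, "yaw": 0},
    {"jaw": 0.4, "tx": 0, "ty": 0, "tz": 0, "yaw": 0},
    {"jaw": 0.2, "tx": 0, "ty": 0, "tz": 0, "yaw": 0},
    {"jaw": 0.2, "tx": 0, "ty": 0, "tz": 0, "yaw": 0},
    {"jaw": 0.2, "tx": 0, "ty": 0, "tz": 0, "yaw": 0}
  ]
}}

```text
t: 7.6
ee_pos: [0.5795, 0.0399, 0.04]
ee_rot: [[0.501, 0.866, -0.001], [0.866, -0.501, -0.0], [-0.001, -0.001, -1.0]]
contact_force: [-0.4, -0.9, -0.4]
width: 0.0344
grip_force: 0.0
```

The lid is flat on the table now. I'll back off for a clean look at the lid and pot in the same frames.

{"op": "apply_moves", "data": {
  "commands": [
    {"jaw": 0.2, "tx": 0, "ty": 0, "tz": -15, "yaw": 0},
    {"jaw": 0.2, "tx": 0, "ty": 0, "tz": -35, "yaw": 0},
    {"jaw": 0.2, "tx": 0, "ty": 0, "tz": -40, "yaw": 0},
    {"jaw": 0.2, "tx": 0, "ty": 0, "tz": -40, "yaw": 0},
    {"jaw": 0.2, "tx": -32, "ty": 24, "tz": -5, "yaw": 0},
    {"jaw": 0.2, "tx": -32, "ty": 24, "tz": 0, "yaw": 0},
    {"jaw": 0.2, "tx": -32, "ty": 24, "tz": 0, "yaw": 0},
    {"jaw": 0.2, "tx": -32, "ty": 24, "tz": 0, "yaw": 0},
    {"jaw": 0.2, "tx": -32, "ty": 24, "tz": 0, "yaw": 0},
    {"jaw": 0.2, "tx": -32, "ty": 24, "tz": 0, "yaw": 0}
  ]
}}

```text
t: 8.43
ee_pos: [0.6082, -0.2002, 0.1752]
ee_rot: [[0.501, 0.866, -0.0], [0.866, -0.501, 0.0], [-0.0, -0.0, -1.0]]
contact_force: [0.8, 0.5, -0.4]
width: 0.0341
grip_force: 0.0
```

{"op": "apply_moves", "data": {
  "commands": [
    {"jaw": 0.2, "tx": -32, "ty": 24, "tz": 0, "yaw": 0},
    {"jaw": 0.2, "tx": -32, "ty": 24, "tz": 0, "yaw": 0},
    {"jaw": 0.2, "tx": 0, "ty": 0, "tz": 0, "yaw": 0},
    {"jaw": 0.2, "tx": 0, "ty": 0, "tz": 0, "yaw": 0}
  ]
}}

```text
t: 8.77
ee_pos: [0.6175, -0.2799, 0.1744]
ee_rot: [[0.504, 0.864, -0.001], [0.864, -0.504, 0.0], [-0.0, -0.001, -1.0]]
contact_force: [-0.1, 1.6, 0.0]
width: 0.0342
grip_force: 0.0
```

```bash

python3 - <<'E'
from h import *
goto(.5795,.0399,.185,60)
im={}
for n in('top','scene'):
    im[n]=np.mean([grab_frame(n) for _ in range(4)],axis=0).astype(np.uint8);cv2.imwrite(f'raw_{n}1.png',im[n])
def cr(n,k):
    q=np.vstack([proj(n,[.58,.04,.05]),proj(n,[.57,.2,.1])]);c=q.mean(0).astype(int);x,y=c[0]-200//k,c[1]-300//k;print(n,'crop x0 y0 k',x,y,k)
    return cv2.resize(im[n][y:y+600//k,x:x+400//k],(400,600),interpolation=cv2.INTER_CUBIC)
cv2.imwrite('pics/both.png',np.hstack([cr('top',4),cr('scene',4)]))
E
```

```text
t 8.7667 p [ 0.6175 -0.2799  0.1744] head 59.75 w 0.03424280146582377 F [-0.1  1.6  0. ] grip 0.0
yaw units first -0.041 then tx ty tz 258.0 -192.8 -10.6
top crop x0 y0 k 167 97 4
scene crop x0 y0 k 254 99 4
```

View pics/both.png

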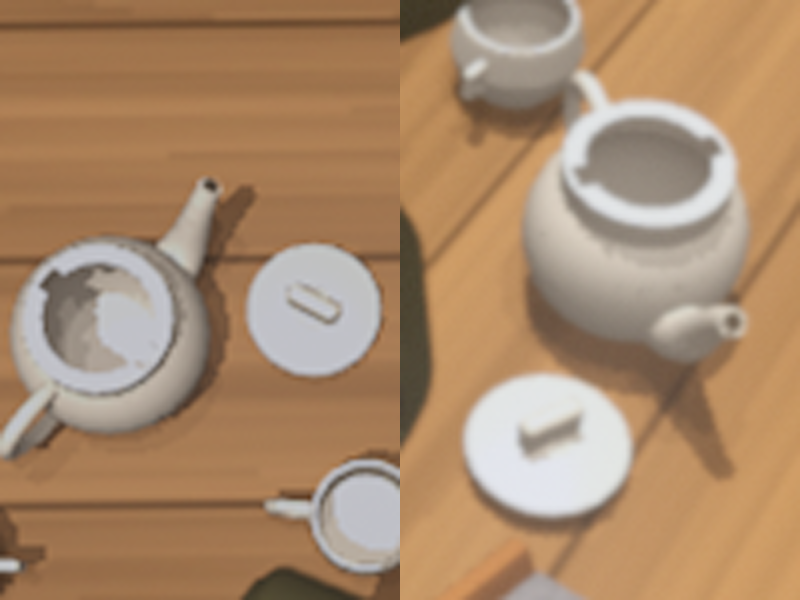

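Both are clear. In the left panel the lid is flat at (313,310) beside the pot mouth at (98,322), with its bar at image slope about 28°. I'll fit model outlines to image gradients in both cameras.

```bash
cat > fit.py <<'E'
from h import *
from scipy.optimize import minimize
def load(k): return {n:cv2.GaussianBlur(cv2.imread(f'raw_{n}{k}.png').astype(np.float32),(0,0),.8) for n in('top','scene')}
def dens(P,step=.001):
    P=np.array(P);out=[];nr=[]
    for a,b in zip(P,np.roll(P,-1,0)):
        L=np.linalg.norm(b-a);k=max(int(L/step),1);out+=[a+(b-a)*i/k for i in range(k)];n=np.array([(b-a)[1],-(b-a)[0]])/max(L,1e-9);nr+=[n]*k
    return np.array(out),np.array(nr)
def circ(r,m=90): th=np.linspace(0,2*np.pi,m,endpoint=False);return np.c_[r*np.cos(th),r*np.sin(th)]
def rect(a,b): return np.array([[a,-b],[a,b],[-a,b],[-a,-b]])
def mouth(r=.040,o=.048,w=.009):
    t0=np.arcsin(w/r);out=[]
    for c in(np.pi/2,-np.pi/2):
        s=np.sign(np.sin(c));out+=[[s*w,s*np.sqrt(r*r-w*w)],[s*w,s*np.sqrt(o*o-w*w)],[-s*w,s*np.sqrt(o*o-w*w)]]
        out+=[[r*np.cos(q),r*np.sin(q)] for q in np.linspace(c+t0,c+np.pi-t0,30)]
    return np.array(out)
def score(I,n,C,p,z):   # mean colour step across the contour
    P,N=C;c,s=np.cos(p[2]),np.sin(p[2]);R=np.array([[c,-s],[s,c]])
    v=[]
    for d in(-.002,.002):
        Q=(P+N*d)@R.T+p[:2];uv=proj(n,np.c_[Q,np.full(len(Q),z)]).astype(np.float32)
        v.append(cv2.remap(I[n],uv[:,:1],uv[:,1:],cv2.INTER_LINEAR)[:,0])
    return np.linalg.norm(v[1]-v[0],axis=1).clip(0,40).mean()
def fit(I,cams,items,p0,yaw=True):
    f=lambda q:-sum(score(I,n,C,[p0[0]+q[0]/1e3,p0[1]+q[1]/1e3,p0[2]+(q[2]/50 if yaw else 0)],z) for n in cams for C,z in items)
    g=min(((f([a,b,c]),a,b,c) for a in range(-6,7,2) for b in range(-6,7,2) for c in (range(-8,9,2) if yaw else [0])))
    r=minimize(f,g[1:],method='Nelder-Mead',options=dict(initial_simplex=np.array(g[1:])+np.vstack([np.zeros(3),1.5*np.eye(3)])))
    return np.array([p0[0]+r.x[0]/1e3,p0[1]+r.x[1]/1e3,np.degrees(p0[2]+(r.x[2]/50 if yaw else 0))]),r.fun
E
python3 - <<'E'
from fit import *
I=load(1);np.set_printoptions(precision=4,suppress=True)
M=dens(mouth());O=dens(circ(.054));L=dens(circ(.052));B=dens(rect(.021,.007),.0005)
for c in(['top'],['scene'],['top','scene']):
    print(c,'pot',fit(I,c,[(M,.125),(O,.125)],[.556,.194,-.69]),'notchonly',fit(I,c,[(M,.125)],[.556,.194,-.69]),'\n lid',fit(I,c,[(L,.018)],[.58,.04,0],False),'bar',fit(I,c,[(B,.052)],[.58,.04,np.radians(60)]))
E
```

```text
['top'] pot (array([  0.5577,   0.1925, -35.5786]), np.float64(-64.6816635131836)) notchonly (array([  0.5561,   0.1901, -34.4769]), np.float64(-30.03680992126465)) 
 lid (array([0.58 , 0.042, 0.   ]), np.float64(-40.0)) bar (array([ 0.5765,  0.0404, 62.4913]), np.float64(-27.01530647277832))
['scene'] pot (array([  0.5577,   0.193 , -39.3176]), np.float64(-77.23959350585938)) notchonly (array([  0.5576,   0.1927, -39.4605]), np.float64(-38.99113845825195)) 
 lid (array([0.58 , 0.042, 0.   ]), np.float64(-40.0)) bar (array([ 0.5816,  0.0358, 66.5448]), np.float64(-20.59575843811035))
['top', 'scene'] pot (array([  0.5576,   0.1931, -39.2925]), np.float64(-141.54446411132812)) notchonly (array([  0.5567,   0.1927, -39.3817]), np.float64(-67.64924621582031)) 
 lid (array([0.58 , 0.042, 0.   ]), np.float64(-80.0)) bar (array([ 0.5823,  0.0366, 61.0375]), np.float64(-44.52214813232422))
```

```bash
sed -i 's/clip(0,40)/clip(0,CL)/; s/^from h import \*/from h import *\nCL=40/' fit.py
python3 - <<'E'
import fit; from fit import *
fit.CL=400
I=load(1);np.set_printoptions(precision=4,suppress=True)
L=dens(circ(.052))
for c in(['top'],['scene'],['top','scene']): print(c,[fit.fit(I,c,[(L,z)],[.58,.04,0],False) for z in(.016,.018,.02)])
fit.CL=60
for c in(['top'],['scene'],['top','scene']): print(c,fit.fit(I,c,[(dens(circ(.054)),.125)],[.5577,.193,0],False))
goto(.5795,.0399,.14,60)
E
```

```text
Traceback (most recent call last):
AttributeError: 'function' object has no attribute 'fit'
```

```bash

python3 - <<'E'
import fit as F; from h import *
F.CL=400
I=F.load(1);np.set_printoptions(precision=4,suppress=True)
L=F.dens(F.circ(.052))
for c in(['top'],['scene'],['top','scene']): print(c,[F.fit(I,c,[(L,z)],[.58,.04,0],False) for z in(.016,.018,.02)])
F.CL=60
for c in(['top'],['scene'],['top','scene']): print(c,F.fit(I,c,[(F.dens(F.circ(.054)),.125)],[.5577,.193,0],False))
goto(.5795,.0399,.14,60)
E
```

```text
['top'] [(array([0.5829, 0.0418, 0.    ]), np.float64(-70.6161880493164)), (array([0.5825, 0.0419, 0.    ]), np.float64(-70.5390625)), (array([0.5822, 0.0417, 0.    ]), np.float64(-70.3921127319336))]
['scene'] [(array([0.5824, 0.0438, 0.    ]), np.float64(-80.56167602539062)), (array([0.5828, 0.0427, 0.    ]), np.float64(-81.12020874023438)), (array([0.5833, 0.0414, 0.    ]), np.float64(-81.43859100341797))]
['top', 'scene'] [(array([0.5827, 0.0427, 0.    ]), np.float64(-148.01181030273438)), (array([0.5827, 0.0423, 0.    ]), np.float64(-151.0751953125)), (array([0.5827, 0.0416, 0.    ]), np.float64(-150.7794952392578))]
['top'] (array([0.5578, 0.1943, 0.    ]), np.float64(-48.67195129394531))
['scene'] (array([0.5577, 0.1933, 0.    ]), np.float64(-52.53681945800781))
['top', 'scene'] (array([0.5577, 0.1938, 0.    ]), np.float64(-100.95619201660156))
t 9.1667 p [ 0.6182 -0.2765  0.1756] head 60.05 w 0.03399935679720996 F [ 0.5 -0.3 -0.1] grip 0.0
yaw units first 0.009 then tx ty tz 254.7 -191.7 35.6
```

{"op": "apply_moves", "data": {
  "commands": [
    {"jaw": 0.2, "tx": 26, "ty": -19.7, "tz": 0, "yaw": 0},
    {"jaw": 0.2, "tx": 30, "ty": -22, "tz": 0, "yaw": 0},
    {"jaw": 0.2, "tx": 30, "ty": -22, "tz": 0, "yaw": 0},
    {"jaw": 0.2, "tx": 30, "ty": -22, "tz": 0, "yaw": 0},
    {"jaw": 0.2, "tx": 30, "ty": -22, "tz": 0, "yaw": 0},
    {"jaw": 0.2, "tx": 30, "ty": -22, "tz": 0, "yaw": 0},
    {"jaw": 0.2, "tx": 30, "ty": -22, "tz": 0, "yaw": 0},
    {"jaw": 0.2, "tx": 30.4, "ty": -24, "tz": 0, "yaw": 0},
    {"jaw": 0.2, "tx": 20, "ty": -16, "tz": 0, "yaw": 0},
    {"jaw": 0.2, "tx": 0, "ty": 0, "tz": 0, "yaw": 0}
  ]
}}

```text
t: 10.0
ee_pos: [0.5793, 0.0455, 0.1757]
ee_rot: [[0.495, 0.869, 0.0], [0.869, -0.495, 0.002], [0.002, -0.001, -1.0]]
contact_force: [-0.0, 0.3, 0.5]
width: 0.0344
grip_force: 0.0
```

{"op": "apply_moves", "data": {
  "commands": [
    {"jaw": 0.2, "tx": 0, "ty": 0, "tz": 20, "yaw": 0},
    {"jaw": 0.2, "tx": 0, "ty": 0, "tz": 30, "yaw": 0},
    {"jaw": 0.2, "tx": 0, "ty": 0, "tz": 30, "yaw": 0},
    {"jaw": 0.2, "tx": 0, "ty": 0, "tz": 15, "yaw": 0},
    {"jaw": 0.2, "tx": 0, "ty": 0, "tz": 10, "yaw": 0},
    {"jaw": 0.2, "tx": 0, "ty": 0, "tz": 0, "yaw": 0},
    {"jaw": 0.2, "tx": 0, "ty": 0, "tz": 0, "yaw": 0}
  ]
}}

```text
t: 10.58
ee_pos: [0.5805, 0.0401, 0.0706]
ee_rot: [[0.501, 0.866, -0.0], [0.866, -0.501, -0.0], [-0.0, 0.0, -1.0]]
contact_force: [-0.3, -0.5, 0.3]
width: 0.0341
grip_force: 0.0
```

```bash
python3 -c "
from h import *
goto(.5804,.0414,.033,60)"
```

```text
t 10.5833 p [0.5805 0.0401 0.0706] head 59.96 w 0.0340924639676003 F [-0.3 -0.5  0.3] grip 0.0
yaw units first -0.006 then tx ty tz 1.1 -0.7 37.6
```

{"op": "apply_moves", "data": {
  "commands": [
    {"jaw": 0.2, "tx": 1.1, "ty": -0.7, "tz": 12, "yaw": 0},
    {"jaw": 0.2, "tx": 0, "ty": 0, "tz": 12, "yaw": 0},
    {"jaw": 0.2, "tx": 0, "ty": 0, "tz": 9, "yaw": 0},
    {"jaw": 0.2, "tx": 0, "ty": 0, "tz": 4, "yaw": 0},
    {"jaw": 0.2, "tx": 0, "ty": 0, "tz": 0, "yaw": 0}
  ]
}}

```text
t: 11.0
ee_pos: [0.5795, 0.0414, 0.0324]
ee_rot: [[0.501, 0.866, -0.002], [0.866, -0.501, -0.0], [-0.001, -0.001, -1.0]]
contact_force: [-0.1, 0.5, 0.9]
width: 0.034
grip_force: 0.0
```

{"op": "apply_moves", "data": {
  "commands": [
    {"jaw": 0.5, "tx": 0, "ty": 0, "tz": 0, "yaw": 0},
    {"jaw": 0.6, "tx": 0, "ty": 0, "tz": 0, "yaw": 0},
    {"jaw": 0.7, "tx": 0, "ty": 0, "tz": 0, "yaw": 0},
    {"jaw": 1, "tx": 0, "ty": 0, "tz": 0, "yaw": 0},
    {"jaw": 1, "tx": 0, "ty": 0, "tz": 0, "yaw": 0},
    {"jaw": 1, "tx": 0, "ty": 0, "tz": 0, "yaw": 0}
  ]
}}

```text
t: 11.5
ee_pos: [0.581, 0.0415, 0.0341]
ee_rot: [[0.501, 0.866, 0.001], [0.866, -0.501, -0.0], [0.001, 0.001, -1.0]]
contact_force: [-1.4, -0.4, 5.0]
width: 0.0123
grip_force: 59.7
```

```bash
python3 -c "
from h import *
goto(.5554,.1929,.185,50.7)"
```

```text
t 11.5 p [0.581  0.0415 0.0341] head 59.96 w 0.012348910917267406 F [-1.4 -0.4  5. ] grip 59.72324788570404
yaw units first 1.544 then tx ty tz 100.9 -115.7 -150.9
```

{"op": "apply_moves", "data": {
  "commands": [
    {"jaw": 1, "tx": 0, "ty": 0, "tz": -10, "yaw": 0},
    {"jaw": 1, "tx": 0, "ty": 0, "tz": -20, "yaw": 0.3},
    {"jaw": 1, "tx": 0, "ty": 0, "tz": -30, "yaw": 0.4},
    {"jaw": 1, "tx": 0, "ty": 0, "tz": -30, "yaw": 0.4},
    {"jaw": 1, "tx": 0, "ty": 0, "tz": -30, "yaw": 0.3},
    {"jaw": 1, "tx": 0, "ty": 0, "tz": -21, "yaw": 0.14},
    {"jaw": 1, "tx": 0, "ty": 0, "tz": -10, "yaw": 0},
    {"jaw": 1, "tx": 0, "ty": 0, "tz": 0, "yaw": 0}
  ]
}}

```text
t: 12.17
ee_pos: [0.5818, 0.0417, 0.187]
ee_rot: [[0.633, 0.774, 0.004], [0.774, -0.633, 0.0], [0.003, 0.003, -1.0]]
contact_force: [0.5, -0.1, -1.3]
width: 0.0126
grip_force: 58.9
```

{"op": "apply_moves", "data": {
  "commands": [
    {"jaw": 1, "tx": 10, "ty": -11.7, "tz": 0, "yaw": 0},
    {"jaw": 1, "tx": 15, "ty": -17, "tz": 0, "yaw": 0},
    {"jaw": 1, "tx": 20, "ty": -23, "tz": 0, "yaw": 0},
    {"jaw": 1, "tx": 20, "ty": -23, "tz": 0, "yaw": 0},
    {"jaw": 1, "tx": 18, "ty": -21, "tz": 0, "yaw": 0},
    {"jaw": 1, "tx": 12, "ty": -14, "tz": 0, "yaw": 0},
    {"jaw": 1, "tx": 5.9, "ty": -6, "tz": 0, "yaw": 0},
    {"jaw": 1, "tx": 0, "ty": 0, "tz": 0, "yaw": 0},
    {"jaw": 1, "tx": 0, "ty": 0, "tz": 0, "yaw": 0}
  ]
}}

```text
t: 12.92
ee_pos: [0.554, 0.1923, 0.1831]
ee_rot: [[0.633, 0.775, -0.002], [0.775, -0.633, -0.001], [-0.002, -0.0, -1.0]]
contact_force: [0.9, -0.8, -1.2]
width: 0.0125
grip_force: 58.9
```

```bash
python3 - <<'E'
from h import *
goto(.5556,.1932,.165,50.7)
for n in('top','scene'):
    cv2.imwrite(f'raw_{n}2.png',np.mean([grab_frame(n) for _ in range(3)],axis=0).astype(np.uint8))
f=cv2.imread('raw_top2.png');s=cv2.imread('raw_scene2.png')
cv2.imwrite('pics/over.png',np.hstack([cv2.resize(f[120:220,150:250],(400,400),interpolation=2),cv2.resize(s[80:180,265:365],(400,400),interpolation=2)]))
E
```

```text
t 12.9167 p [0.554  0.1923 0.1831] head 50.76 w 0.012530718008311502 F [ 0.9 -0.8 -1.2] grip 58.853867053985596
yaw units first 0.011 then tx ty tz 1.7 0.7 18.1
```

View pics/over.png

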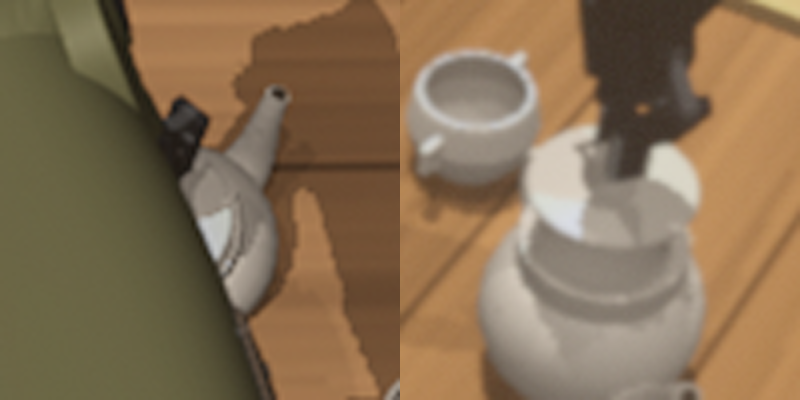

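The lid hangs over the mouth in the scene panel (disc at (612,185), rim front at (605,300)), and the offset looks right. I'll lower it gently.

{"op": "apply_moves", "data": {
  "commands": [
    {"jaw": 1, "tx": 1.2, "ty": 0.4, "tz": 8, "yaw": 0},
    {"jaw": 1, "tx": 0, "ty": 0, "tz": 6, "yaw": 0},
    {"jaw": 1, "tx": 0, "ty": 0, "tz": 3, "yaw": 0},
    {"jaw": 1, "tx": 0, "ty": 0, "tz": 0, "yaw": 0},
    {"jaw": 1, "tx": 0, "ty": 0, "tz": 0, "yaw": 0},
    {"jaw": 1, "tx": 0, "ty": 0, "tz": 0, "yaw": 0}
  ]
}}

```text
t: 13.72
ee_pos: [0.5557, 0.1936, 0.1673]
ee_rot: [[0.633, 0.774, -0.0], [0.774, -0.633, -0.0], [-0.0, -0.0, -1.0]]
contact_force: [-0.6, 0.2, -1.4]
width: 0.0125
grip_force: 58.9
```

```bash
python3 - <<'E'
from h import *
import fit as F
goto(.5556,.1932,.159,50.7)
cv2.imwrite('raw_scene3.png',np.mean([grab_frame('scene') for _ in range(3)],axis=0).astype(np.uint8))
cv2.imwrite('raw_top3.png',cv2.imread('raw_top2.png'))
goto(.5556,.1932,.159,50.7)
I=F.load(3);F.CL=25
h=read_state()['ee_pos'][2]-.034
print(h,F.fit(I,['scene'],[(F.dens(F.circ(.052)),h+.018)],[.5577,.1935,0],False))
E
```

```text
t 13.7167 p [0.5557 0.1936 0.1673] head 50.73 w 0.012518098735560533 F [-0.6  0.2 -1.4] grip 58.85424613952637
yaw units first 0.005 then tx ty tz -0.4 0.2 8.3
t 13.8667 p [0.5559 0.1937 0.1676] head 50.73 w 0.012408353979869504 F [ 0.7  0.5 -1.7] grip 58.85399401187897
yaw units first 0.004 then tx ty tz -0.6 0.1 8.6
0.13358324211576816 (array([0.55725424, 0.19662942, 0.        ]), np.float64(-20.54207992553711))
```

{"op": "apply_moves", "data": {
  "commands": [
    {"jaw": 1, "tx": -0.4, "ty": 0, "tz": 4, "yaw": 0},
    {"jaw": 1, "tx": 0, "ty": 0, "tz": 3, "yaw": 0},
    {"jaw": 1, "tx": 0, "ty": 0, "tz": 2, "yaw": 0},
    {"jaw": 1, "tx": 0, "ty": 0, "tz": 0, "yaw": 0},
    {"jaw": 1, "tx": 0, "ty": 0, "tz": 0, "yaw": 0}
  ]
}}

```text
t: 14.28
ee_pos: [0.5552, 0.1932, 0.158]
ee_rot: [[0.633, 0.774, -0.001], [0.774, -0.633, -0.0], [-0.0, -0.0, -1.0]]
contact_force: [-0.4, 0.7, -0.8]
width: 0.0125
grip_force: 58.9
```

{"op": "apply_moves", "data": {
  "commands": [
    {"jaw": 1, "tx": 0, "ty": 0, "tz": 1, "yaw": 0},
    {"jaw": 1, "tx": 0, "ty": 0, "tz": 1, "yaw": 0},
    {"jaw": 1, "tx": 0, "ty": 0, "tz": 0, "yaw": 0}
  ]
}}

```text
t: 14.53
ee_pos: [0.5554, 0.1933, 0.1561]
ee_rot: [[0.633, 0.774, -0.0], [0.774, -0.633, 0.0], [-0.0, -0.0, -1.0]]
contact_force: [0.6, -0.0, -1.2]
width: 0.0125
grip_force: 58.9
```

{"op": "apply_moves", "data": {
  "commands": [
    {"jaw": 1, "tx": 0, "ty": 0, "tz": 1, "yaw": 0},
    {"jaw": 1, "tx": 0, "ty": 0, "tz": 1, "yaw": 0},
    {"jaw": 1, "tx": 0, "ty": 0, "tz": 0, "yaw": 0}
  ]
}}

```text
t: 14.78
ee_pos: [0.5554, 0.1932, 0.1541]
ee_rot: [[0.633, 0.774, -0.0], [0.774, -0.633, -0.0], [-0.0, -0.0, -1.0]]
contact_force: [0.4, -0.1, -1.1]
width: 0.0125
grip_force: 58.9
```

The lugs are in the notches with no resistance, so I'll continue.

{"op": "apply_moves", "data": {
  "commands": [
    {"jaw": 1, "tx": 0, "ty": 0, "tz": 1, "yaw": 0},
    {"jaw": 1, "tx": 0, "ty": 0, "tz": 1.5, "yaw": 0},
    {"jaw": 1, "tx": 0, "ty": 0, "tz": 1.5, "yaw": 0},
    {"jaw": 1, "tx": 0, "ty": 0, "tz": 0, "yaw": 0}
  ]
}}

```text
t: 15.12
ee_pos: [0.5553, 0.1932, 0.1499]
ee_rot: [[0.633, 0.774, -0.0], [0.774, -0.633, -0.0], [-0.0, -0.0, -1.0]]
contact_force: [-0.4, 0.3, -1.1]
width: 0.0124
grip_force: 58.9
```

{"op": "apply_moves", "data": {
  "commands": [
    {"jaw": 1, "tx": 0, "ty": 0, "tz": 1, "yaw": 0},
    {"jaw": 1, "tx": 0, "ty": 0, "tz": 1.5, "yaw": 0},
    {"jaw": 1, "tx": 0, "ty": 0, "tz": 1.5, "yaw": 0},
    {"jaw": 1, "tx": 0, "ty": 0, "tz": 0, "yaw": 0}
  ]
}}

```text
t: 15.45
ee_pos: [0.5553, 0.1932, 0.1459]
ee_rot: [[0.633, 0.774, -0.0], [0.774, -0.633, -0.0], [-0.0, -0.0, -1.0]]
contact_force: [-0.8, -0.5, -1.6]
width: 0.0127
grip_force: 58.9
```

{"op": "apply_moves", "data": {
  "commands": [
    {"jaw": 1, "tx": 0, "ty": 0, "tz": 0.7, "yaw": 0},
    {"jaw": 1, "tx": 0, "ty": 0, "tz": 0.7, "yaw": 0},
    {"jaw": 1, "tx": 0, "ty": 0, "tz": 0, "yaw": 0}
  ]
}}

```text
t: 15.7
ee_pos: [0.5554, 0.1932, 0.1448]
ee_rot: [[0.633, 0.774, -0.0], [0.774, -0.633, -0.0], [-0.0, -0.0, -1.0]]
contact_force: [0.5, -0.9, -1.2]
width: 0.0126
grip_force: 58.9
```

{"op": "apply_moves", "data": {
  "commands": [
    {"jaw": 1, "tx": 0, "ty": 0, "tz": 0.6, "yaw": 0},
    {"jaw": 1, "tx": 0, "ty": 0, "tz": 0.4, "yaw": 0},
    {"jaw": 1, "tx": 0, "ty": 0, "tz": 0, "yaw": 0},
    {"jaw": 1, "tx": 0, "ty": 0, "tz": 0, "yaw": 0}
  ]
}}

```text
t: 16.03
ee_pos: [0.5555, 0.1933, 0.1441]
ee_rot: [[0.633, 0.774, 0.0], [0.774, -0.633, 0.0], [0.0, 0.0, -1.0]]
contact_force: [-0.5, 0.4, 0.3]
width: 0.0123
grip_force: 59.1
```

{"op": "apply_moves", "data": {
  "commands": [
    {"jaw": 1, "tx": 0, "ty": 0, "tz": 0.6, "yaw": 0},
    {"jaw": 1, "tx": 0, "ty": 0, "tz": 0, "yaw": 0},
    {"jaw": 1, "tx": 0, "ty": 0, "tz": 0, "yaw": 0}
  ]
}}

```text
t: 16.28
ee_pos: [0.5555, 0.1933, 0.1441]
ee_rot: [[0.633, 0.774, 0.001], [0.774, -0.633, 0.0], [0.0, 0.0, -1.0]]
contact_force: [-2.1, -0.7, 5.7]
width: 0.0127
grip_force: 59.8
```

The lid is seated: TCP z is 0.1441, as predicted, and the force has just risen. I'll ease off the pressure and turn gently, watching the forces.

{"op": "apply_moves", "data": {
  "commands": [
    {"jaw": 1, "tx": 0, "ty": 0, "tz": -0.7, "yaw": 0},
    {"jaw": 1, "tx": 0, "ty": 0, "tz": 0, "yaw": -0.3},
    {"jaw": 1, "tx": 0, "ty": 0, "tz": 0, "yaw": -0.5},
    {"jaw": 1, "tx": 0, "ty": 0, "tz": 0, "yaw": -0.5},
    {"jaw": 1, "tx": 0, "ty": 0, "tz": 0, "yaw": -0.5},
    {"jaw": 1, "tx": 0, "ty": 0, "tz": 0, "yaw": -0.5},
    {"jaw": 1, "tx": 0, "ty": 0, "tz": 0, "yaw": -0.5},
    {"jaw": 1, "tx": 0, "ty": 0, "tz": 0, "yaw": -0.2},
    {"jaw": 1, "tx": 0, "ty": 0, "tz": 0, "yaw": 0}
  ]
}}

```text
t: 17.03
ee_pos: [0.5557, 0.1934, 0.1441]
ee_rot: [[0.363, 0.932, 0.0], [0.932, -0.363, 0.0], [0.0, 0.0, -1.0]]
contact_force: [-0.4, 0.4, 0.8]
width: 0.0129
grip_force: 59.1
```

{"op": "apply_moves", "data": {
  "commands": [
    {"jaw": 1, "tx": 0, "ty": 0, "tz": 0, "yaw": -0.3},
    {"jaw": 1, "tx": 0, "ty": 0, "tz": 0, "yaw": -0.5},
    {"jaw": 1, "tx": 0, "ty": 0, "tz": 0, "yaw": -0.5},
    {"jaw": 1, "tx": 0, "ty": 0, "tz": 0, "yaw": -0.5},
    {"jaw": 1, "tx": 0, "ty": 0, "tz": 0, "yaw": -0.5},
    {"jaw": 1, "tx": 0, "ty": 0, "tz": 0, "yaw": -0.5},
    {"jaw": 1, "tx": 0, "ty": 0, "tz": 0, "yaw": -0.2},
    {"jaw": 1, "tx": 0, "ty": 0, "tz": 0, "yaw": 0}
  ]
}}

```text
t: 17.7
ee_pos: [0.5556, 0.1933, 0.1441]
ee_rot: [[0.058, 0.998, 0.0], [0.998, -0.058, 0.0], [0.0, 0.0, -1.0]]
contact_force: [-0.6, -0.1, 2.0]
width: 0.0124
grip_force: 59.2
```

Turning freely. I'm at heading 86.7° and need 140.7°.

{"op": "apply_moves", "data": {
  "commands": [
    {"jaw": 1, "tx": 0, "ty": 0, "tz": 0, "yaw": -0.3},
    {"jaw": 1, "tx": 0, "ty": 0, "tz": 0, "yaw": -0.5},
    {"jaw": 1, "tx": 0, "ty": 0, "tz": 0, "yaw": -0.5},
    {"jaw": 1, "tx": 0, "ty": 0, "tz": 0, "yaw": -0.5},
    {"jaw": 1, "tx": 0, "ty": 0, "tz": 0, "yaw": -0.5},
    {"jaw": 1, "tx": 0, "ty": 0, "tz": 0, "yaw": -0.5},
    {"jaw": 1, "tx": 0, "ty": 0, "tz": 0, "yaw": -0.5},
    {"jaw": 1, "tx": 0, "ty": 0, "tz": 0, "yaw": -0.5},
    {"jaw": 1, "tx": 0, "ty": 0, "tz": 0, "yaw": -0.5},
    {"jaw": 1, "tx": 0, "ty": 0, "tz": 0, "yaw": 0}
  ]
}}

```text
t: 18.53
ee_pos: [0.5555, 0.1933, 0.1441]
ee_rot: [[-0.383, 0.924, 0.0], [0.924, 0.383, 0.0], [-0.0, 0.0, -1.0]]
contact_force: [-0.6, -1.0, 1.8]
width: 0.0126
grip_force: 59.2
```

{"op": "apply_moves", "data": {
  "commands": [
    {"jaw": 1, "tx": 0, "ty": 0, "tz": 0, "yaw": -0.5},
    {"jaw": 1, "tx": 0, "ty": 0, "tz": 0, "yaw": -0.5},
    {"jaw": 1, "tx": 0, "ty": 0, "tz": 0, "yaw": -0.5},
    {"jaw": 1, "tx": 0, "ty": 0, "tz": 0, "yaw": -0.5},
    {"jaw": 1, "tx": 0, "ty": 0, "tz": 0, "yaw": -0.5},
    {"jaw": 1, "tx": 0, "ty": 0, "tz": 0, "yaw": -0.5},
    {"jaw": 1, "tx": 0, "ty": 0, "tz": 0, "yaw": -0.5},
    {"jaw": 1, "tx": 0, "ty": 0, "tz": 0, "yaw": -0.5},
    {"jaw": 1, "tx": 0, "ty": 0, "tz": 0, "yaw": -0.4},
    {"jaw": 1, "tx": 0, "ty": 0, "tz": 0, "yaw": 0}
  ]
}}

```text
t: 19.37
ee_pos: [0.5555, 0.1933, 0.1441]
ee_rot: [[-0.753, 0.658, 0.0], [0.658, 0.753, 0.0], [-0.0, 0.0, -1.0]]
contact_force: [0.1, -0.3, 1.4]
width: 0.0125
grip_force: 59.2
```

```bash
python3 -c "
from h import *
goto(.5556,.1932,.144,140.7);print(read_state()['moment'])"
```

```text
t 19.3667 p [0.5555 0.1933 0.1441] head 138.84 w 0.01253055291813226 F [ 0.1 -0.3  1.4] grip 59.199602007865906
yaw units first -0.31 then tx ty tz -0.1 -0.0 0.1
[0.01042359 0.01166821 0.09679342]
```

{"op": "apply_moves", "data": {
  "commands": [
    {"jaw": 1, "tx": 0, "ty": 0, "tz": 0, "yaw": -0.31},
    {"jaw": 1, "tx": 0, "ty": 0, "tz": 0, "yaw": 0},
    {"jaw": 1, "tx": 0, "ty": 0, "tz": 0, "yaw": 0},
    {"jaw": 0.6, "tx": 0, "ty": 0, "tz": 0, "yaw": 0},
    {"jaw": 0.4, "tx": 0, "ty": 0, "tz": 0, "yaw": 0},
    {"jaw": 0.2, "tx": 0, "ty": 0, "tz": 0, "yaw": 0},
    {"jaw": 0.2, "tx": 0, "ty": 0, "tz": 0, "yaw": 0},
    {"jaw": 0.2, "tx": 0, "ty": 0, "tz": 0, "yaw": 0}
  ]
}}

```text
t: 20.03
ee_pos: [0.5554, 0.1932, 0.1439]
ee_rot: [[-0.775, 0.633, -0.0], [0.633, 0.775, -0.0], [0.0, -0.0, -1.0]]
contact_force: [0.1, -0.1, 0.5]
width: 0.0339
grip_force: 0.0
```

{"op": "apply_moves", "data": {
  "commands": [
    {"jaw": 0.2, "tx": 0, "ty": 0, "tz": -8, "yaw": 0},
    {"jaw": 0.2, "tx": 0, "ty": 0, "tz": -15, "yaw": 0},
    {"jaw": 0.2, "tx": 0, "ty": 0, "tz": -20, "yaw": 0},
    {"jaw": 0.2, "tx": 0, "ty": 0, "tz": -20, "yaw": 0},
    {"jaw": 0.2, "tx": 0, "ty": 0, "tz": -15, "yaw": 0},
    {"jaw": 0.2, "tx": -8, "ty": -30, "tz": 0, "yaw": 0},
    {"jaw": 0.2, "tx": -8, "ty": -30, "tz": 0, "yaw": 0}
  ]
}}

```text
t: 20.62
ee_pos: [0.531, 0.1373, 0.2238]
ee_rot: [[-0.776, 0.631, 0.003], [0.631, 0.776, 0.001], [-0.002, 0.003, -1.0]]
contact_force: [-0.0, -0.7, 0.2]
width: 0.034
grip_force: 0.0
```

{"op": "apply_moves", "data": {
  "commands": [
    {"jaw": 0.2, "tx": -23, "ty": -28, "tz": 0, "yaw": 0},
    {"jaw": 0.2, "tx": -23, "ty": -28, "tz": 0, "yaw": 0},
    {"jaw": 0.2, "tx": -23, "ty": -28, "tz": 0, "yaw": 0},
    {"jaw": 0.2, "tx": -23, "ty": -28, "tz": 0, "yaw": 0},
    {"jaw": 0.2, "tx": -23, "ty": -28, "tz": 0, "yaw": 0},
    {"jaw": 0.2, "tx": -23, "ty": -28, "tz": 0, "yaw": 0},
    {"jaw": 0.2, "tx": -23, "ty": -28, "tz": 0, "yaw": 0},
    {"jaw": 0.2, "tx": -20, "ty": -24, "tz": 0, "yaw": 0},
    {"jaw": 0.2, "tx": 0, "ty": 0, "tz": 0, "yaw": 0}
  ]
}}

```text
t: 21.37
ee_pos: [0.5311, -0.1533, 0.2227]
ee_rot: [[-0.771, 0.637, 0.001], [0.637, 0.771, -0.003], [-0.002, -0.002, -1.0]]
contact_force: [-0.3, -0.5, -0.5]
width: 0.0342
grip_force: 0.0
```

```bash
python3 - <<'E'
from h import *
im={n:grab_frame(n) for n in('top','scene')}
q={n:proj(n,[.5577,.1935,.15])[0].astype(int) for n in im}
cv2.imwrite('pics/final.png',np.hstack([cv2.resize(im[n][q[n][1]-50:q[n][1]+50,q[n][0]-50:q[n][0]+50],(400,400),interpolation=cv2.INTER_CUBIC) for n in im]))
for n in im: cv2.imwrite(f'raw_{n}4.png',im[n])
print(read_state()['t'])
E
```

```text
21.4667
```

View pics/final.png

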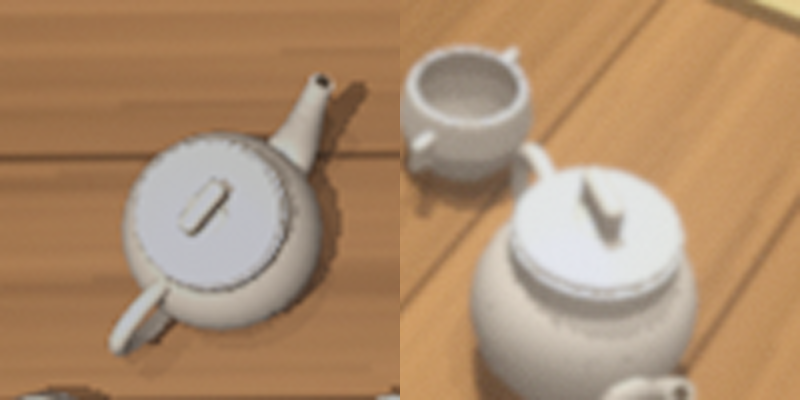

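The lid sits flush, and its bar (slope about 51° in the top panel) lines up with the spout-to-handle line (about 52°). The pot hasn't moved, so I'm handing in.

```bash
python3 -c "
from workcell import hand_in
print(hand_in())"
```

```text
the job is handed in; nothing more can be done
None
```

The job is handed in at about 21.5 s: the bar-grip lid sits flush on the pot, turned a quarter turn so its bar lines up with the spout and handle. I set it down once on the free table to level and regrasp it; no result came back from the judging.

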